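# Roll the mailing tube onto the measuring line

### The arm

A 7-joint arm with a two-finger parallel gripper is mounted at the origin on a cart in front of the work surface, level with it; the furniture and walls round the work are solid. World frame = base frame: x ahead of the robot, y to its left, z up, the work surface at z = 0. Lengths are in m, angles in rad, forces in N, time in s.
With the tool pointing down it reaches from about 0.425 to 1.025 m from the base axis. Payload 3.6 kg.
Tool frame: the origin (TCP) lies at the very end of the fingers, on their centre line; the grasp point (between the pads) lies 19 mm behind it; z points along the fingers, y is the direction in which the jaws open and shut (so a half turn about z gives the same grasp; the last joint's range is limited). The gripper opens to 85 mm and grips with 20 to 120 N. Pads are 22 mm wide; open, the fingers measure 114 mm over their backs; the gripper's body (76 mm by 85 mm) begins 54 mm behind the grasp point. The pads swing forward as they close: fully open they stand 13 mm farther back than shut.
Start: joints at [1.157, 0.591, 0.048, 1.609, -0.033, 0.943, -0.034], TCP at [0.229, -0.688, 0.231] pointing down, gripper open.
Joint ranges: [-2.69, 2.69], [-0.47, 2.24], [-1.27, 1.36], [0.19, 2.51], [-1.53, 4.68], [0.08, 2.07], [-3.09, 3.09]. Speed limits (rad/s): [2.57, 2.57, 3.14, 3.14, 3.14, 3.14, 3.14].

### API

Orientations are given as [roll, pitch, yaw] about the fixed x, y, z axes, in that order (R = Rz(yaw) Ry(pitch) Rx(roll)).
In Python, from bench import manip, cams gives the robot as it stands. The module is installed in compiled form; this text tells all that it offers.
- The arm moves only by the shell command python3 -m jog 'ROWS'. ROWS is JSON, a list that holds one entry, the list of rows, each a list of 5 numbers: the shift along the tool's x, y, z in mm, then the turn about the tool's z in degrees, then the closure, from -1 (fully open) to 1 (shut). A call has 1 to 5 rows; each row shifts and turns the commanded pose from where the row before left it, along the tool's axes as they then stand; what a row does not reach is not made up. A row lasts 1/12 s, in which the tool goes at most 41.7 mm and 7.16 degrees, less where a joint would pass 70% of its speed; a pose out of reach is approached as far as the arm can. A call is refused whole if a number of a shift passes 41.7 or a number of a turn 7.16, either way. A call with a gripper value outside its range is refused whole. The fingers move at their own pace and stop on an object; the grip force is fixed at half the most. Time passes only in rows, so rows that do not move let the fingers close. It gives the time, the measured TCP pose, the force and the opening at its end, in the units of the state.
- manip.get_obs(): the state, without advancing time (a new reading comes with each control period).
- cams.capture(name): name is "scene" or "top" or "wrist"; returns a dict with "img" (384x512x3 uint8, red, green, blue), "K" (3x3 intrinsics, pixels), "eye" and "orientation" of the camera in the world. Camera axes: x right, y down, z forward; pixel columns grow to the right and rows downward; lengths in m; the calibration is good to about 2 mm. A picture is of the moment at which its call begins. There is no depth.
- manip.job_done(): hands the job in, once; it reports no verdict.
The state is a dict: "clock": time; "q": joint angles; "dq": joint speeds; "effort": joint torques, N m; "ee_pos": TCP position; "eef_rot": TCP orientation; "wrist_force": force on the tool from outside, world axes, zero at the start; "moment": the same for the moment, N m; "gripper_width": opening from 0.0 (shut) to 1.0 (fully open).
Only numpy, scipy, OpenCV 4.12 (cv2) and the standard library are available. Lean on these libraries where they do the work, as an engineer would, in place of code of your own. Each camera call takes 0.05 s, during which the arm holds its last target.

### The job

Get the cardboard mailing tube ready for measuring: roll it sideways across the felt mat by stroking along its top with the fingertips, until it has rolled onto the yellow line, lies along it with the line under its middle, and stays there at rest when let go. Only touch the tube on its upper side: do not grip it, lift it, or shove it from low down, and leave the brass weight and the dropper bottle standing where they are.

Things in the scene. Friction and masses are not known exactly. Their poses are not given: they have to be found in the camera images.
- tube: brown cardboard mailing tube, white end caps, white label on top; cylinder 80 mm in diameter, 200 mm long, 0.2 to 0.4 kg. Origin: middle of its axis, 40 mm above the mat; x along the tube, y and z turn as it rolls. Friction about 1, so it rolls without slipping; a fingertip sticking to its top goes about twice as far as the tube: 30 to 60 mm of roll a stroke. The felt soon brakes it when let go
- line: flat yellow line painted on the mat, 280 mm long and 30 mm wide, no thickness to speak of; its origin is its centre on the mat's surface, x along the line, y across it, z up. It may lie to the left or to the right of the tube, 120 to 200 mm away, about parallel to it (within about 5 degrees)
- mat: grey felt mat, fixed on the worktop, 320 mm (its x) by 440 mm (its y) and 4 mm thick; its origin is the centre of its underside, on the worktop. Right of the mat stands a fixed dark sloping parcel rest, 130 mm tall, about 0.51 m ahead and 0.15 m to the right of the robot's base axis: pass above it
- weight: brass check weight, 30 mm across and 40 mm tall, standing on the worktop beyond the left edge of the mat; origin at the centre of its underside
- dropper: small amber dropper bottle with a black top, 33 mm across and 102 mm tall, standing on the worktop beyond the far edge of the mat; origin at the centre of its underside
Not all that is in view belongs to the job. Of the things that look like the weight, the smaller one is meant. Leave any purple look-alike of the dropper alone.

How it is judged:
By the outcome, as a careful person would: the job done as asked, in the order asked, and still so for the second after the job is handed in, with the robot touching nothing.
It also fails if it takes over 67 s, if anything falls off the work surface, if the arm or the gripper's body presses on something with over 40 N, if the wrist force passes 120 N, or if a joint passes its speed limit or range.

## Working session

There is one attempt and no reset: what is moved stays moved. The work goes in short steps, Python scripts to look and compute and a shell command to move; the robot and the scene stay as the last step left them, time stands still between calls to the robot, and variables do not carry over. Pictures are saved under pics/ and viewed, and the job is handed in when it is done.

```bash
mkdir -p pics; python3 - <<'E'
from bench import manip,cams
import cv2,numpy as np
o=manip.get_obs();print({k:np.round(v,3).tolist() for k,v in o.items()})
for n in ["scene","top","wrist"]:
    c=cams.capture(n);cv2.imwrite(f"pics/{n}0.png",c["img"][:,:,::-1]);print(n,np.round(c["K"],1).tolist(),np.round(c["eye"],3),np.round(c["orientation"],4).tolist())
E
```

```text
{'clock': 0.0, 'q': [1.157, 0.592, 0.048, 1.61, -0.033, 0.943, -0.034], 'dq': [-0.001, 0.001, 0.0, -0.0, -0.001, -0.001, -0.0], 'effort': [0.0, -54.87, 1.547, -19.813, 0.009, 0.009, 0.0], 'ee_pos': [0.228, -0.687, 0.23], 'eef_rot': [-3.139, 0.0, 0.321], 'wrist_force': [0.499, -0.615, 0.19], 'moment': [0.002, 0.036, 0.004], 'gripper_width': 0.996}
scene [[390.5, 0.0, 252.9], [0.0, 390.5, 193.0], [0.0, 0.0, 1.0]] [0.116 1.031 0.457] [-1.9892, 0.0064, -2.5305]
top [[426.7, 0.0, 256.1], [0.0, 426.7, 189.9], [0.0, 0.0, 1.0]] [0.504 0.321 1.034] [-3.0442, -0.0029, -1.5472]
wrist [[311.7, 0.0, 253.0], [0.0, 311.7, 193.3], [0.0, 0.0, 1.0]] [ 0.292 -0.665  0.372] [2.8628, 0.0014, -1.2514]
```

View pics/top0.png

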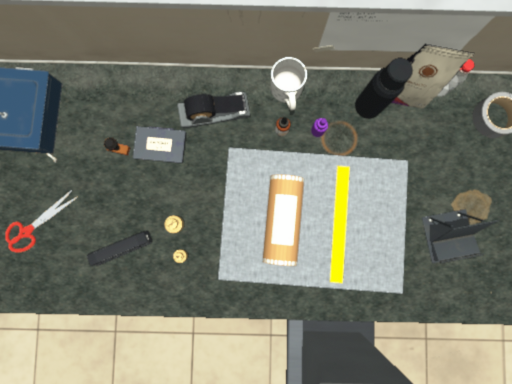

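View pics/scene0.png

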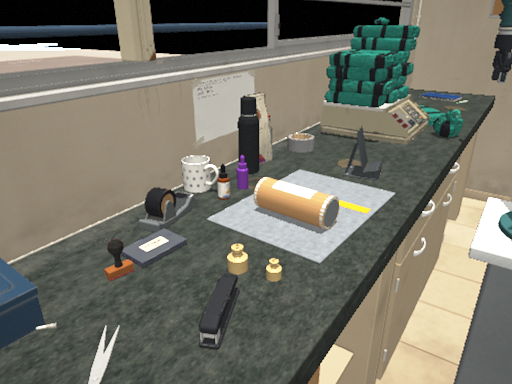

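The top view shows the tube at about (284,220) and the yellow line to its right at (340,224), with the dark rest at (455,235). The look-alikes are:
- **Weight:** brass pieces at (180,256) (smaller, the one meant) and (173,224).
- **Dropper:** the amber bottle at (283,125) is meant, and the purple one at (320,126) is a decoy. The stamp sits at (117,147).
- **Tube:** the tape ring at (497,112), the flask at (384,88) and the brown coil at (340,138) are not tubes.
- **Line:** there is only one yellow strip.

```bash
cat > h.py <<'E'
from bench import manip,cams
import cv2,numpy as np
from scipy.spatial.transform import Rotation as R
def rays(c,uv):
    uv=np.atleast_2d(uv).astype(float);K=c["K"]
    d=np.c_[(uv[:,0]-K[0,2])/K[0,0],(uv[:,1]-K[1,2])/K[1,1],np.ones(len(uv))]
    d=d@R.from_euler('xyz',c["orientation"]).as_matrix().T
    return np.array(c["eye"]),d/np.linalg.norm(d,axis=1)[:,None]
def plane(c,uv,z):
    e,d=rays(c,uv);return (e+d*((z-e[2])/d[:,2])[:,None])[:,:2]
def big(m):
    m=cv2.morphologyEx(m,cv2.MORPH_OPEN,np.ones((3,3),np.uint8))
    n,l,s,_=cv2.connectedComponentsWithStats(m);k=1+np.argmax(s[1:,4]);return l==k
def measure(c,show=True):
    hsv=cv2.cvtColor(c["img"],cv2.COLOR_RGB2HSV)
    y=big(cv2.inRange(hsv,(26,180,150),(34,255,255)))
    v,u=np.nonzero(y);P=plane(c,np.c_[u,v],.004);lc=P.mean(0)
    w,V=np.linalg.eigh(np.cov((P-lc).T));a=V[:,1]*np.sign(V[0,1]);ly=np.degrees(np.arctan2(a[1],a[0]))
    b=cv2.inRange(hsv,(8,70,90),(22,255,255))|cv2.inRange(c["img"],(225,225,225),(255,255,255))
    b[:, :225]=0;b[:,405:]=0;b[:165]=0;b[285:]=0
    t=big(cv2.morphologyEx(b,cv2.MORPH_CLOSE,np.ones((5,5),np.uint8)))
    v,u=np.nonzero(t);L,Rr=[],[]
    for r in range(v.min()+8,v.max()-7):
        uu=u[v==r]
        if len(uu)<10: continue
        L.append((uu.min()-.5,r));Rr.append((uu.max()+.5,r))
    e,dl=rays(c,L);_,dr=rays(c,Rr);m=dl+dr
    A=(e+m*((.044-e[2])/m[:,2])[:,None])[:,:2]
    # robust fit y=f(x)
    f=cv2.fitLine(A.astype(np.float32),cv2.DIST_HUBER,0,.002,.01).ravel();f[:2]*=np.sign(f[0])
    ty=np.degrees(np.arctan2(f[1],f[0]))
    ex=plane(c,[(u.mean(),v.min()-.5),(u.mean(),v.max()+.5)],.06)[:,0]
    xc=ex.mean();yc=f[3]+(xc-f[2])*f[1]/f[0]
    n=np.array([-a[1],a[0]]);off=(np.array([xc,yc])-lc)@n
    print("line",lc.round(4),"yaw",ly.round(2),"| tube",np.round([xc,yc],4),"yaw",ty.round(2),"ends",ex.round(3),"| off mm",round(off*1e3,1),"dyaw",round(ty-ly,2), "width px",np.median(np.array(Rr)[:,0]-np.array(L)[:,0]))
    return t,y
E
python3 - <<'E'
from h import *
c=cams.capture("top");t,y=measure(c)
for n,p,z in [("weight",(180,256),.04),("bigw",(173,224),.04),("dropper",(283,125),.1),("purple",(320,126),.1)]:print(n,plane(c,p,z).round(3))
print(plane(c,[(229,149),(408,160),(403,292),(219,281)],.004).round(3).tolist())
im=c["img"][:,:,::-1].copy();im[t]=im[t]//2+[0,0,120];im[y]=[255,0,0]
cv2.imwrite("pics/crop1.png",cv2.resize(im[110:300,150:420],None,fx=2.9,fy=2.9,interpolation=cv2.INTER_NEAREST))
o=manip.get_obs();print(o["clock"])
E
```

```text
line [0.527  0.1184] yaw -3.42 | tube [0.5342 0.257 ] yaw -4.12 ends [0.637 0.432] | off mm 138.8 dyaw -0.7 width px 34.0
weight [[0.444 0.493]]
bigw [[0.517 0.512]]
dropper [[0.743 0.264]]
purple [[0.742 0.182]]
[[0.704, 0.39], [0.687, -0.049], [0.37, -0.033], [0.386, 0.404]]
0.2
```

View pics/crop1.png

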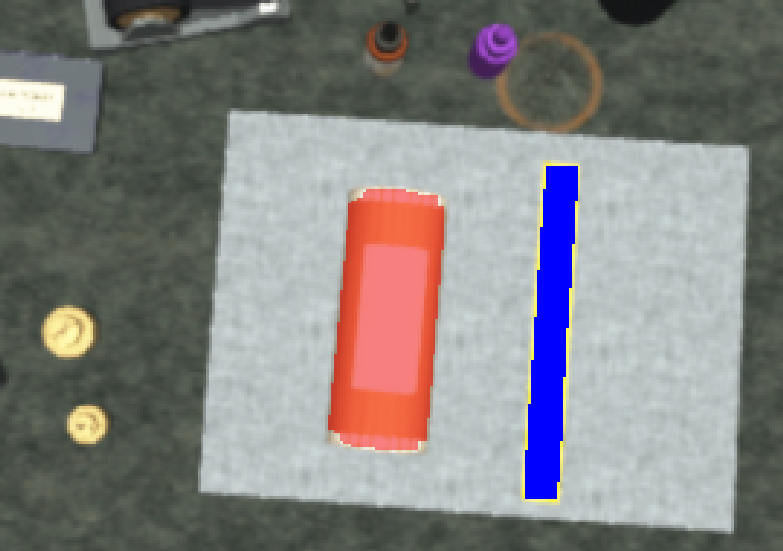

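The masks fit well. The tube has to roll 139 mm to the right (−y) with almost no yaw change. I'll turn the jaws along the tube first, so that both fingertips can stroke its top.

```bash
python3 -m jog '[[[0,0,-5,-6.75,-1],[0,0,-5,-6.75,-1],[0,0,0,-6.75,-1],[0,0,0,-6.75,-1],[0,0,0,-6.75,-1]]]'; python3 -m jog '[[[0,0,0,-6.75,-1],[0,0,0,-6.75,-1],[0,0,0,-6.75,-1],[0,0,0,-6.75,-1],[0,0,0,-6.75,-1]]]'
```

```text
clock: 0.62
ee_pos: [0.2285, -0.6879, 0.2412]
eef_rot: [-3.141, -0.0, 0.916]
wrist_force: [0.4, 0.4, -0.0]
gripper_width: 0.999
clock: 1.03
ee_pos: [0.2284, -0.6878, 0.241]
eef_rot: [-3.141, -0.001, 1.505]
wrist_force: [0.2, 0.1, 0.3]
gripper_width: 1.002
```

```bash
python3 -m jog '[[[30,16,0,0,-1],[30,16,0,0,-1],[30,16,0,0,-1],[30,16,0,0,-1],[30,16,0,0,-1]]]'; python3 -m jog '[[[30,16,0,0,-1],[30,16,0,0,-1],[30,16,0,0,-1],[30,16,0,0,-1],[30,16,0,0,-1]]]';python3 -m jog '[[[30,16,0,0,-1],[30,16,0,0,-1],[0,0,0,0,-1]]]'
```

```text
clock: 1.45
ee_pos: [0.3196, -0.5427, 0.2411]
eef_rot: [-3.141, -0.0, 1.498]
wrist_force: [-0.0, -0.2, -0.3]
gripper_width: 0.999
clock: 1.87
ee_pos: [0.4102, -0.3988, 0.2413]
eef_rot: [-3.141, 0.0, 1.499]
wrist_force: [0.6, -0.2, -0.6]
gripper_width: 1.0
clock: 2.12
ee_pos: [0.451, -0.3346, 0.2418]
eef_rot: [3.138, -0.004, 1.511]
wrist_force: [-0.0, 0.8, 0.0]
gripper_width: 0.997
```

```bash
python3 -m jog '[[[36,2,0,0,-1],[36,2,0,0,-1],[36,2,0,0,-1],[36,2,0,0,-1],[36,2,0,0,-1]]]'; python3 -m jog '[[[36,2,0,0,-1],[36,2,0,0,-1],[36,2,0,0,-1],[36,2,0,0,-1],[36,2,0,0,-1]]]';python3 -m jog '[[[36,3,0,0,-1],[36,3,0,0,-1],[36,3,0,0,-1],[36,3,0,0,-1],[36,3,0,0,-1]]]';python3 -m jog '[[[36,3,0,0,-1],[36,3,0,0,-1],[0,0,0,0,-1],[0,0,0,0,-1]]]'
python3 - <<'E'
from h import *
c=cams.capture("top");cv2.imwrite("pics/t2.png",c["img"][:,:,::-1])
E
```

```text
clock: 2.53
ee_pos: [0.4687, -0.1626, 0.2413]
eef_rot: [3.142, 0.0, 1.498]
wrist_force: [0.9, -0.1, -0.4]
gripper_width: 1.004
clock: 2.95
ee_pos: [0.4917, 0.0163, 0.2414]
eef_rot: [3.141, 0.0, 1.499]
wrist_force: [0.0, -0.7, 0.5]
gripper_width: 1.001
clock: 3.37
ee_pos: [0.5197, 0.1947, 0.2413]
eef_rot: [3.142, 0.0, 1.499]
wrist_force: [0.4, -0.3, 0.4]
gripper_width: 0.999
clock: 3.7
ee_pos: [0.5304, 0.2678, 0.2413]
eef_rot: [-3.141, -0.002, 1.504]
wrist_force: [0.1, -0.7, 0.3]
gripper_width: 1.0
```

View pics/t2.png

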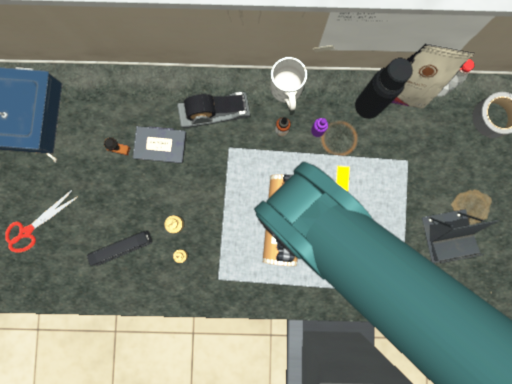

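The arm now hovers over the tube and hides it at around (290,220). Everything else is undisturbed. Next I descend, slowing near the tube.

```bash
python3 -m jog '[[[0,0,35,0,-1],[0,0,35,0,-1],[0,0,35,0,-1],[0,0,26,0,-1],[0,0,0,0,-1]]]'; python3 -m jog '[[[0,0,5,0,-1],[0,0,5,0,-1],[0,0,5,0,-1],[0,0,5,0,-1],[0,0,0,0,-1]]]'
python3 - <<'E'
from h import *
c=cams.capture("wrist");d=cams.capture("scene");cv2.imwrite("pics/w3.png",c["img"][:,:,::-1]);cv2.imwrite("pics/s3.png",d["img"][:,:,::-1])
E
```

```text
clock: 4.17
ee_pos: [0.5276, 0.2596, 0.1052]
eef_rot: [-3.133, 0.008, 1.496]
wrist_force: [0.2, -0.3, 0.6]
gripper_width: 1.005
clock: 4.58
ee_pos: [0.531, 0.2646, 0.0905]
eef_rot: [3.141, -0.0, 1.499]
wrist_force: [-0.3, -0.2, -0.2]
gripper_width: 1.001
```

View pics/w3.png

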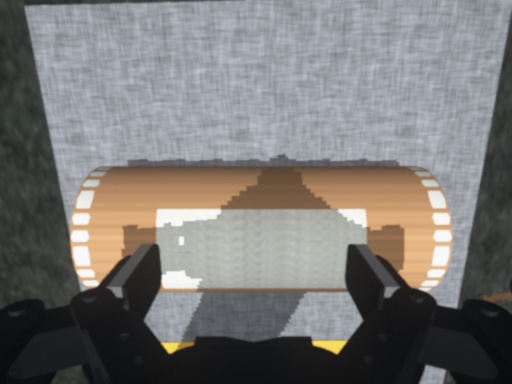

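View pics/s3.png

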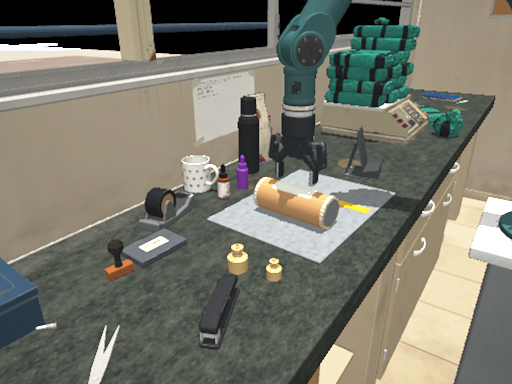

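Both fingers straddle the tube's middle symmetrically, at (140,270) and (370,270) in the wrist view. The camera's side, image up, is +y. I back off 8 mm behind the top and feel for contact.

```bash
python3 -m jog '[[[8,0,3,0,-1],[0,0,3,0,-1],[0,0,0,0,-1]]]';python3 -m jog '[[[0,0,3,0,-1],[0,0,0,0,-1]]]';python3 -m jog '[[[0,0,3,0,-1],[0,0,0,0,-1]]]'
```

```text
clock: 4.93
ee_pos: [0.5311, 0.2738, 0.084]
eef_rot: [-3.141, -0.001, 1.5]
wrist_force: [-0.6, -0.1, -0.1]
gripper_width: 0.999
clock: 5.1
ee_pos: [0.5311, 0.2725, 0.0808]
eef_rot: [-3.141, 0.001, 1.499]
wrist_force: [-0.4, 0.5, -0.2]
gripper_width: 0.998
clock: 5.27
ee_pos: [0.5311, 0.2724, 0.0778]
eef_rot: [-3.141, 0.001, 1.499]
wrist_force: [-0.4, -0.3, -0.5]
gripper_width: 1.002
```

```bash
python3 -m jog '[[[0,0,3,0,-1],[0,0,0,0,-1]]]';python3 -m jog '[[[0,0,2,0,-1],[0,0,0,0,-1]]]';python3 -m jog '[[[0,0,2,0,-1],[0,0,0,0,-1]]]'
```

```text
clock: 5.43
ee_pos: [0.5312, 0.2724, 0.0748]
eef_rot: [-3.141, 0.001, 1.499]
wrist_force: [-0.3, -0.0, -0.6]
gripper_width: 0.997
clock: 5.6
ee_pos: [0.5313, 0.2725, 0.073]
eef_rot: [-3.141, 0.0, 1.499]
wrist_force: [0.2, -0.0, -0.8]
gripper_width: 0.999
clock: 5.77
ee_pos: [0.5312, 0.2727, 0.071]
eef_rot: [-3.141, 0.0, 1.499]
wrist_force: [0.3, 0.6, -0.6]
gripper_width: 0.996
```

```bash
python3 -m jog '[[[0,0,2,0,-1],[0,0,0,0,-1]]]';python3 -m jog '[[[0,0,1,0,-1],[0,0,0,0,-1]]]'
```

```text
clock: 5.93
ee_pos: [0.5316, 0.2739, 0.0699]
eef_rot: [3.141, -0.002, 1.499]
wrist_force: [0.1, 0.9, 3.4]
gripper_width: 1.0
clock: 6.1
ee_pos: [0.5317, 0.2747, 0.0696]
eef_rot: [3.14, -0.003, 1.5]
wrist_force: [-2.1, 1.8, 8.0]
gripper_width: 1.002
```

Contact came at TCP z≈0.070 with 8 N of normal force. I start the stroke gently.

```bash
python3 -m jog '[[[-5,0,0,0,-1],[-6,0,0,0,-1],[-6,0,0,0,-1],[-6,0,0,0,-1]]]';python3 -m jog '[[[-6,0,0,0,-1],[-6,0,0,0,-1],[-6,0,0.3,0,-1]]]'
python3 - <<'E'
from h import *
d=cams.capture("scene");cv2.imwrite("pics/s4.png",cv2.resize(d["img"][130:270,180:420,::-1],None,fx=3,fy=3))
E
```

```text
clock: 6.43
ee_pos: [0.5301, 0.2521, 0.0707]
eef_rot: [3.14, -0.003, 1.499]
wrist_force: [-3.5, 0.2, 17.0]
gripper_width: 0.998
clock: 6.68
ee_pos: [0.5288, 0.2339, 0.0707]
eef_rot: [3.14, -0.003, 1.499]
wrist_force: [-4.5, 1.0, 21.0]
gripper_width: 1.002
```

View pics/s4.png

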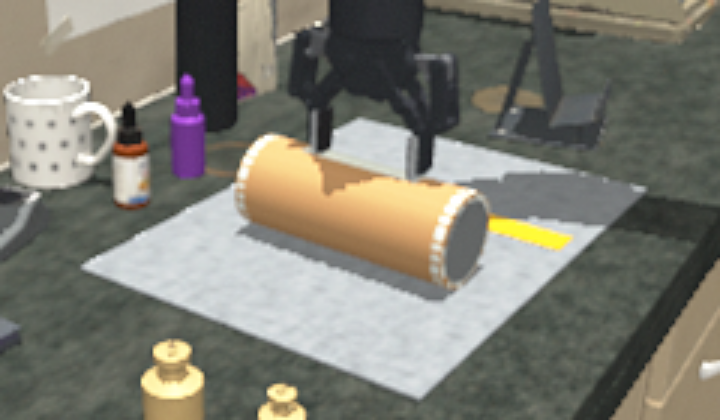

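The fingertips sit on the top and the label has turned away from the camera, so the tube is rolling. I continue the stroke.

```bash
python3 -m jog '[[[-6,0,0,0,-1],[-6,0,0,0,-1],[-6,0,0,0,-1],[-6,0,0,0,-1]]]';python3 -m jog '[[[-6,0,0,0,-1],[-3,0,0,0,-1],[-1,0,0,0,-1],[0,0,0,0,-1]]]'
```

```text
clock: 7.07
ee_pos: [0.5269, 0.2085, 0.0696]
eef_rot: [3.14, -0.001, 1.499]
wrist_force: [-1.2, -0.7, 7.4]
gripper_width: 1.003
clock: 7.4
ee_pos: [0.5261, 0.1975, 0.0681]
eef_rot: [3.142, 0.001, 1.498]
wrist_force: [-1.1, -0.7, 5.9]
gripper_width: 1.004
```

```bash
python3 -m jog '[[[0,0,-5,0,-1],[0,0,-25,0,-1],[0,0,-35,0,-1],[-30,0,-35,0,-1],[-40,0,-20,0,-1]]]'; python3 -m jog '[[[-40,0,0,0,-1],[-40,0,0,0,-1],[-40,0,0,0,-1],[-40,0,0,0,-1],[-40,0,0,0,-1]]]'
python3 -m jog '[[[-40,0,0,0,-1],[-40,0,0,0,-1],[0,0,0,0,-1],[0,0,0,0,-1]]]'
python3 - <<'E'
from h import *
c=cams.capture("top");t,y=measure(c)
im=c["img"][:,:,::-1].copy();im[t]=im[t]//2+[0,0,120]
cv2.imwrite("pics/t5.png",im)
E
```

```text
clock: 7.82
ee_pos: [0.5234, 0.1392, 0.1868]
eef_rot: [3.136, -0.006, 1.507]
wrist_force: [1.6, -0.2, 0.5]
gripper_width: 1.003
clock: 8.23
ee_pos: [0.5069, -0.067, 0.1834]
eef_rot: [3.141, -0.0, 1.5]
wrist_force: [0.3, -0.3, 0.3]
gripper_width: 1.0
clock: 8.57
ee_pos: [0.5009, -0.1486, 0.1829]
eef_rot: [-3.141, 0.0, 1.492]
wrist_force: [-0.2, 1.4, 0.1]
gripper_width: 0.997
line [0.5271 0.1184] yaw -3.43 | tube [0.5306 0.2199] yaw -4.13 ends [0.633 0.428] | off mm 101.5 dyaw -0.7 width px 33.0
```

View pics/t5.png

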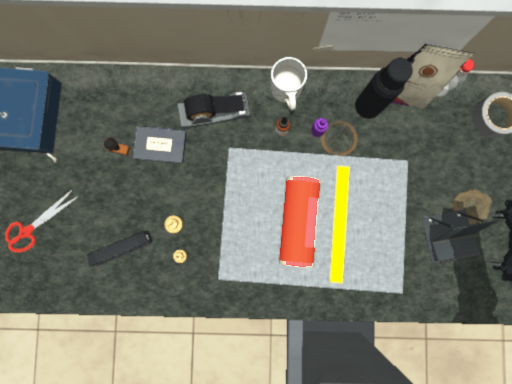

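The view is clear. The tube rolled 37 mm to y=0.220, leaving 101.5 mm to go, with yaw off by −0.7°. I return for the second stroke.

```bash
python3 -m jog '[[[39,0,0,0,-1],[39,0,0,0,-1],[39,0,0,0,-1],[39,0,0,0,-1],[39,0,0,0,-1]]]'; python3 -m jog '[[[39,0,0,0,-1],[39,0,0,0,-1],[39,0,0,0,-1],[39,0,0,0,-1],[39,0,0,0,-1]]]'
python3 -m jog '[[[0,0,35,0,-1],[0,0,35,0,-1],[0,0,25,0,-1],[0,0,8,0,-1],[0,0,0,0,-1]]]'
```

```text
clock: 9.03
ee_pos: [0.5147, 0.0536, 0.1835]
eef_rot: [3.141, -0.001, 1.503]
wrist_force: [1.3, -0.3, 1.0]
gripper_width: 0.998
clock: 9.45
ee_pos: [0.5275, 0.2483, 0.1834]
eef_rot: [-3.141, -0.001, 1.504]
wrist_force: [1.5, -0.0, 0.9]
gripper_width: 1.002
clock: 9.87
ee_pos: [0.5265, 0.2448, 0.0783]
eef_rot: [-3.137, 0.001, 1.503]
wrist_force: [-0.1, -0.1, -0.6]
gripper_width: 0.999
```

```bash
python3 -m jog '[[[-4,0,4,0,-1],[0,0,3,0,-1],[0,0,0,0,-1]]]';python3 -m jog '[[[0,0,2,0,-1],[0,0,0,0,-1]]]'
```

```text
clock: 10.12
ee_pos: [0.5296, 0.2395, 0.0742]
eef_rot: [3.14, -0.001, 1.498]
wrist_force: [-1.0, 0.2, -0.2]
gripper_width: 1.004
clock: 10.28
ee_pos: [0.5296, 0.2395, 0.072]
eef_rot: [3.14, -0.001, 1.498]
wrist_force: [-0.1, 0.1, 0.2]
gripper_width: 0.995
```

```bash
python3 -m jog '[[[0,0,2,0,-1],[0,0,0,0,-1]]]';python3 -m jog '[[[0,0,1.5,0,-1],[0,0,0,0,-1]]]'
```

```text
clock: 10.45
ee_pos: [0.5292, 0.2394, 0.0694]
eef_rot: [3.141, -0.0, 1.499]
wrist_force: [-1.0, 0.7, -0.1]
gripper_width: 0.999
clock: 10.62
ee_pos: [0.5294, 0.2408, 0.0686]
eef_rot: [3.14, -0.002, 1.499]
wrist_force: [-0.3, 1.7, 4.2]
gripper_width: 1.0
```

```bash
python3 -m jog '[[[-4,0,0.3,0,-1],[-6,0,0,0,-1],[-6,0,0,-0.1,-1],[-6,0,0,-0.1,-1],[-6,0,0,-0.1,-1]]]';python3 -m jog '[[[-6,0,0,-0.1,-1],[-6,0,0,-0.1,-1],[-6,0,0,-0.1,-1],[-6,0,0,-0.1,-1]]]'
```

```text
clock: 11.03
ee_pos: [0.5275, 0.2144, 0.0705]
eef_rot: [3.139, -0.004, 1.503]
wrist_force: [-4.6, 0.8, 22.3]
gripper_width: 0.999
clock: 11.37
ee_pos: [0.5258, 0.1895, 0.0706]
eef_rot: [3.14, -0.002, 1.508]
wrist_force: [-5.0, 1.7, 23.7]
gripper_width: 1.001
```

```bash
python3 -m jog '[[[-6,0,0,0,-1],[-6,0,0,0,-1],[-6,0,0,0,-1]]]';python3 -m jog '[[[-6,0,0.3,0,-1],[-5,0,0.3,0,-1],[-3,0,0.4,0,-1],[-1,0,0,0,-1],[0,0,0,0,-1]]]'
```

```text
clock: 11.62
ee_pos: [0.5245, 0.1702, 0.0698]
eef_rot: [3.14, -0.001, 1.508]
wrist_force: [-4.4, -1.0, 15.8]
gripper_width: 1.001
clock: 12.03
ee_pos: [0.5233, 0.1531, 0.0675]
eef_rot: [-3.142, 0.002, 1.51]
wrist_force: [-3.3, -2.8, 10.6]
gripper_width: 1.003
```

```bash
python3 -m jog '[[[0,0,-5,0,-1],[0,0,-25,0,-1],[0,0,-35,0,-1],[-30,0,-35,0,-1],[-40,0,-20,0,-1]]]'; python3 -m jog '[[[-40,0,0,0,-1],[-40,0,0,0,-1],[-40,0,0,0,-1],[-40,0,0,0,-1],[-40,0,0,0,-1]]]'
python3 -m jog '[[[-30,0,0,0,-1],[0,0,0,0,-1],[0,0,0,0,-1]]]'
python3 - <<'E'
from h import *
c=cams.capture("top");t,y=measure(c)
im=c["img"][:,:,::-1].copy();im[t]=im[t]//2+[0,0,120]
cv2.imwrite("pics/t6.png",im)
E
```

```text
clock: 12.45
ee_pos: [0.5217, 0.0948, 0.1852]
eef_rot: [3.136, -0.005, 1.519]
wrist_force: [0.5, -0.3, -0.7]
gripper_width: 1.002
clock: 12.87
ee_pos: [0.5072, -0.1113, 0.182]
eef_rot: [3.141, 0.0, 1.511]
wrist_force: [1.1, -0.2, -0.2]
gripper_width: 0.996
clock: 13.12
ee_pos: [0.5054, -0.1419, 0.1815]
eef_rot: [-3.141, 0.001, 1.506]
wrist_force: [0.6, 1.4, 0.3]
gripper_width: 1.004
line [0.5257 0.1164] yaw -3.52 | tube [0.5282 0.176 ] yaw -4.06 ends [0.632 0.425] | off mm 59.6 dyaw -0.54 width px 34.0
```

View pics/t6.png

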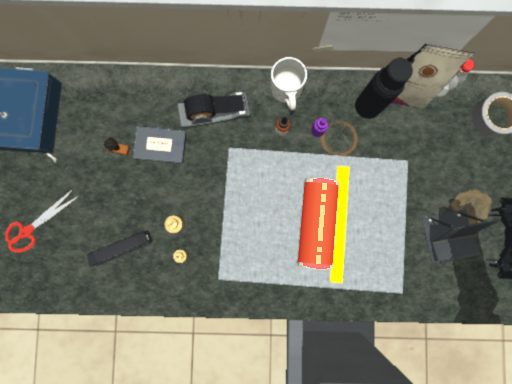

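The tube has 57.6 mm to go, measured against the first unobstructed line fix because the tube now partly hides the line. Yaw is −4.06° against −3.42°. Third stroke next.

```bash
python3 -m jog '[[[37,0,0,0,-1],[37,0,0,0,-1],[37,0,0,0,-1],[37,0,0,0,-1],[37,0,0,0,-1]]]'; python3 -m jog '[[[37,0,0,0,-1],[37,0,0,0,-1],[37,0,0,0,-1],[37,0,0,0,-1],[0,0,0,0,-1]]]'
python3 -m jog '[[[0,0,35,0,-1],[0,0,35,0,-1],[0,0,25,0,-1],[0,0,10,0,-1],[0,0,0,0,-1]]]'
```

```text
clock: 13.58
ee_pos: [0.5163, 0.0494, 0.182]
eef_rot: [3.141, -0.001, 1.515]
wrist_force: [1.1, 1.0, -1.3]
gripper_width: 0.997
clock: 14.0
ee_pos: [0.5245, 0.2067, 0.1832]
eef_rot: [3.139, -0.01, 1.527]
wrist_force: [-0.2, 1.5, 0.4]
gripper_width: 1.005
clock: 14.42
ee_pos: [0.5233, 0.194, 0.0747]
eef_rot: [-3.137, 0.002, 1.514]
wrist_force: [-0.3, -0.3, -0.1]
gripper_width: 1.002
```

```bash
python3 -m jog '[[[0,0,3,0,-1],[0,0,0,0,-1]]]';python3 -m jog '[[[0,0,1.5,0,-1],[0,0,0,0,-1]]]';python3 -m jog '[[[0,0,1.5,0,-1],[0,0,0,0,-1]]]'
```

```text
clock: 14.58
ee_pos: [0.5264, 0.1942, 0.0748]
eef_rot: [3.14, -0.001, 1.512]
wrist_force: [-0.2, 0.0, 0.6]
gripper_width: 0.999
clock: 14.75
ee_pos: [0.5267, 0.1935, 0.0734]
eef_rot: [3.139, -0.001, 1.511]
wrist_force: [-0.1, -0.4, 0.6]
gripper_width: 1.001
clock: 14.92
ee_pos: [0.5262, 0.1931, 0.0712]
eef_rot: [3.141, -0.0, 1.511]
wrist_force: [-0.3, -1.4, -0.1]
gripper_width: 0.997
```

```bash
python3 -m jog '[[[0,0,1.5,0,-1],[0,0,0,0,-1]]]';python3 -m jog '[[[0,0,1,0,-1],[0,0,0,0,-1]]]'
```

```text
clock: 15.08
ee_pos: [0.5262, 0.1935, 0.0697]
eef_rot: [3.141, -0.001, 1.511]
wrist_force: [-0.5, 0.9, 3.0]
gripper_width: 1.002
clock: 15.25
ee_pos: [0.5264, 0.1947, 0.0693]
eef_rot: [3.14, -0.002, 1.511]
wrist_force: [-1.5, 0.8, 7.8]
gripper_width: 1.002
```

```bash
python3 -m jog '[[[-4,0,0,-0.1,-1],[-6,0,0,-0.15,-1],[-6,0,0,-0.15,-1],[-6,0,0,-0.15,-1],[-6,0,0,-0.15,-1]]]';python3 -m jog '[[[-6,0,0,-0.15,-1],[-6,0,0,-0.1,-1],[-6,0,0,-0.1,-1],[-6,0,0,0,-1],[-6,0,0,0,-1]]]'; python3 -m jog '[[[-6,0,0,0,-1],[-5,0,0.3,0,-1],[-3,0,0.3,0,-1],[-1,0,0,0,-1],[0,0,0,0,-1]]]'
```

```text
clock: 15.67
ee_pos: [0.5244, 0.1668, 0.0706]
eef_rot: [3.14, -0.002, 1.52]
wrist_force: [-4.7, -0.4, 21.6]
gripper_width: 0.996
clock: 16.08
ee_pos: [0.5224, 0.1361, 0.0703]
eef_rot: [3.141, -0.0, 1.528]
wrist_force: [-6.5, -0.1, 16.0]
gripper_width: 1.0
clock: 16.5
ee_pos: [0.5213, 0.1191, 0.0686]
eef_rot: [-3.141, 0.002, 1.529]
wrist_force: [-5.4, -1.5, 11.9]
gripper_width: 1.003
```

```bash
python3 -m jog '[[[0,0,-5,0,-1],[0,0,-25,0,-1],[0,0,-35,0,-1],[-30,0,-35,0,-1],[-40,0,-20,0,-1]]]'; python3 -m jog '[[[-40,0,0,0,-1],[-40,0,0,0,-1],[-40,0,0,0,-1],[-40,0,0,0,-1],[-40,0,0,0,-1]]]'
python3 -m jog '[[[0,0,0,0,-1],[0,0,0,0,-1]]]'
cat >> h.py <<'E'
def fixed(c):
    t,y=measure(c);return t,y
E
python3 - <<'E'
from h import *
c=cams.capture("top");t,y=measure(c)
im=c["img"][:,:,::-1].copy();im[t]=im[t]//2+[0,0,120]
cv2.imwrite("pics/t7.png",im)
E
```

```text
clock: 16.92
ee_pos: [0.5217, 0.0602, 0.1863]
eef_rot: [3.136, -0.004, 1.537]
wrist_force: [0.5, -0.7, 0.1]
gripper_width: 1.003
clock: 17.33
ee_pos: [0.5109, -0.1459, 0.183]
eef_rot: [3.141, 0.0, 1.53]
wrist_force: [1.2, -0.1, 0.4]
gripper_width: 1.001
clock: 17.5
ee_pos: [0.5107, -0.1476, 0.1825]
eef_rot: [-3.141, 0.001, 1.522]
wrist_force: [0.3, 1.1, -0.4]
gripper_width: 0.998
line [0.6517 0.1104] yaw -8.14 | tube [0.5256 0.1388] yaw -4.11 ends [0.628 0.423] | off mm 10.2 dyaw 4.03 width px 35.0
```

View pics/t7.png

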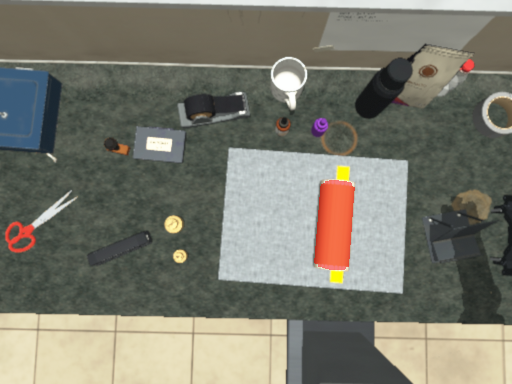

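20.3 mm remain (tube y 0.1388, line 0.1185 there), so this needs a fingertip stroke of about 41 mm. Turning the tool does not yaw the tube. The 0.7° mismatch is small, so I leave it.

```bash
python3 -m jog '[[[37,0,0,1,-1],[37,0,0,0,-1],[37,0,0,0,-1],[37,0,0,0,-1],[37,0,0,0,-1]]]'; python3 -m jog '[[[37,0,0,0,-1],[37,0,0,0,-1],[37,0,0,0,-1],[0,0,0,0,-1]]]'
python3 -m jog '[[[0,0,35,0,-1],[0,0,35,0,-1],[0,0,25,0,-1],[0,0,10,0,-1],[0,0,0,0,-1]]]'; python3 -m jog '[[[0,0,0,0,-1],[0,0,3,0,-1],[0,0,0,0,-1]]]'
```

```text
clock: 17.97
ee_pos: [0.5209, 0.045, 0.1831]
eef_rot: [3.142, -0.001, 1.516]
wrist_force: [-0.1, -0.1, -0.3]
gripper_width: 0.995
clock: 18.3
ee_pos: [0.5272, 0.1651, 0.1844]
eef_rot: [3.139, -0.01, 1.528]
wrist_force: [-0.7, 1.3, -0.1]
gripper_width: 0.996
clock: 18.72
ee_pos: [0.5257, 0.1527, 0.0759]
eef_rot: [-3.137, 0.001, 1.515]
wrist_force: [0.0, -0.3, -0.6]
gripper_width: 1.002
clock: 18.97
ee_pos: [0.5291, 0.1523, 0.0762]
eef_rot: [3.139, -0.001, 1.512]
wrist_force: [0.4, 1.0, -0.6]
gripper_width: 1.001
```

```bash
python3 -m jog '[[[0,0,3,0,-1],[0,0,0,0,-1]]]';python3 -m jog '[[[0,0,2,0,-1],[0,0,0,0,-1]]]';python3 -m jog '[[[0,0,1.5,0,-1],[0,0,0,0,-1]]]'
```

```text
clock: 19.13
ee_pos: [0.5286, 0.1516, 0.0725]
eef_rot: [3.14, -0.0, 1.512]
wrist_force: [-0.0, -0.1, 0.7]
gripper_width: 1.0
clock: 19.3
ee_pos: [0.5287, 0.1519, 0.0705]
eef_rot: [3.14, -0.001, 1.512]
wrist_force: [-0.0, 0.6, 3.0]
gripper_width: 1.002
clock: 19.47
ee_pos: [0.5289, 0.1533, 0.0701]
eef_rot: [3.14, -0.002, 1.512]
wrist_force: [-1.7, 0.6, 12.1]
gripper_width: 1.001
```

```bash
python3 -m jog '[[[-4,0,0,0,-1],[-6,0,0,0,-1],[-6,0,0,0,-1],[-6,0,0,0,-1],[-6,0,0,0,-1]]]';python3 -m jog '[[[-5,0,0,0,-1],[-3,0,0,0,-1],[-2,0,0,0,-1],[0,0,0,0,-1],[0,0,0,0,-1]]]'
```

```text
clock: 19.88
ee_pos: [0.5268, 0.1248, 0.0707]
eef_rot: [3.14, -0.001, 1.512]
wrist_force: [-3.4, -0.1, 19.5]
gripper_width: 1.0
clock: 20.3
ee_pos: [0.5261, 0.1145, 0.0706]
eef_rot: [3.14, -0.0, 1.512]
wrist_force: [-4.3, -0.0, 20.4]
gripper_width: 1.003
```

```bash
python3 -m jog '[[[-2,0,0,0,-1],[0,0,0,0,-1],[0,0,0,0,-1],[0,0,-1.5,0,-1],[0,0,-3,0,-1]]]'; python3 -m jog '[[[0,0,-15,0,-1],[0,0,-35,0,-1],[0,0,-35,0,-1],[-30,0,-30,0,-1],[-40,0,0,0,-1]]]'; python3 -m jog '[[[-40,0,0,0,-1],[-40,0,0,0,-1],[-40,0,0,0,-1],[-40,0,0,0,-1],[-30,0,0,0,-1]]]'
python3 -m jog '[[[0,0,0,0,-1],[0,0,0,0,-1]]]'
python3 - <<'E'
from h import *
c=cams.capture("top");t,y=measure(c)
im=c["img"][:,:,::-1].copy()
# line-part fixes beyond tube ends
hsv=cv2.cvtColor(c["img"],cv2.COLOR_RGB2HSV);m=cv2.inRange(hsv,(26,180,150),(34,255,255))
v,u=np.nonzero(m)
for r in (170,175,276,280):
    uu=u[v==r]
    if len(uu): print(r,plane(c,[((uu.min()+uu.max())/2,r)],.004).round(4), "line0 y",0)
cv2.imwrite("pics/t8.png",cv2.resize(im[110:310,220:430],None,fx=2.9,fy=2.9))
d=cams.capture("scene");cv2.imwrite("pics/s8.png",d["img"][:,:,::-1])
E
```

```text
clock: 20.72
ee_pos: [0.5257, 0.1118, 0.0732]
eef_rot: [3.141, -0.0, 1.512]
wrist_force: [-0.2, 0.4, 0.3]
gripper_width: 1.002
clock: 21.13
ee_pos: [0.5263, 0.0474, 0.1932]
eef_rot: [3.129, -0.005, 1.52]
wrist_force: [2.1, -0.6, -0.6]
gripper_width: 0.997
clock: 21.55
ee_pos: [0.5093, -0.1516, 0.187]
eef_rot: [-3.14, 0.001, 1.508]
wrist_force: [1.2, -0.3, -0.7]
gripper_width: 0.997
clock: 21.72
ee_pos: [0.5098, -0.1502, 0.1868]
eef_rot: [-3.141, 0.001, 1.506]
wrist_force: [-0.0, 1.2, -0.4]
gripper_width: 0.998
line [0.6512 0.1108] yaw -18.81 | tube [0.5238 0.1191] yaw -4.11 ends [0.626 0.422] | off mm -33.2 dyaw 14.7 width px 35.0
170 [[0.6587 0.1102]] line0 y 0
175 [[0.6464 0.1114]] line0 y 0
276 [[0.4037 0.1259]] line0 y 0
280 [[0.3943 0.1258]] line0 y 0
```

View pics/t8.png

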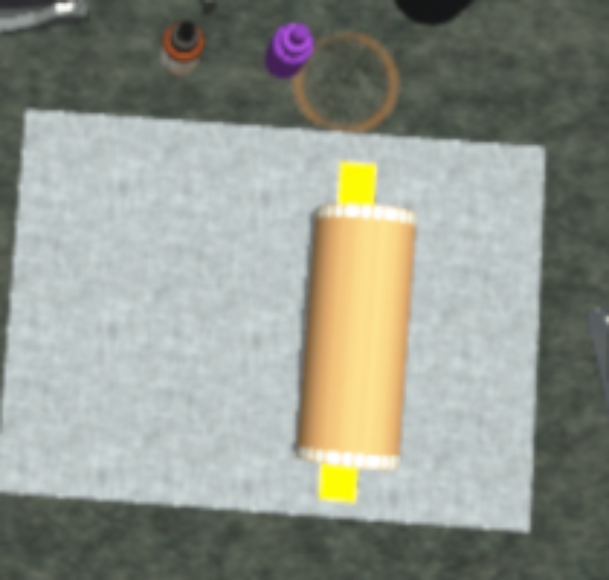

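View pics/s8.png

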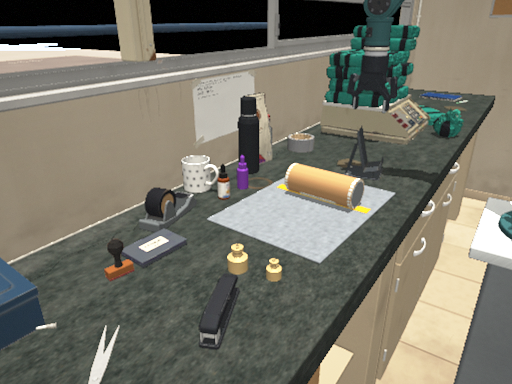

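The tube centre is at y=0.1191 and the line at 0.1186, so it is about 0.5 mm off, with yaw about 0.7° off. In the crop the line shows past both ends of the tube (358,182; 338,484), and the visible offset matches the parallax expected from the tube's height. The weight and dropper are in place. One last check that it stays at rest, then I hand in.

```bash
python3 -m jog '[[[0,0,0,0,-1],[0,0,0,0,-1],[0,0,0,0,-1],[0,0,0,0,-1],[0,0,0,0,-1]]]'; python3 - <<'E'
from h import *
c=cams.capture("top");measure(c)
o=cv2.imread("pics/top0.png")[:,:,::-1].astype(int)
for n,(u,v) in {"weight":(180,256),"dropper":(283,125)}.items():
    print(n,np.abs(c["img"][v-12:v+12,u-12:u+12].astype(int)-o[v-12:v+12,u-12:u+12]).max())
print(manip.job_done())
E
```

```text
clock: 22.23
ee_pos: [0.5107, -0.1467, 0.1874]
eef_rot: [3.142, -0.0, 1.513]
wrist_force: [0.5, 1.0, 0.8]
gripper_width: 1.003
line [0.6512 0.1108] yaw -18.81 | tube [0.5238 0.1191] yaw -4.11 ends [0.626 0.422] | off mm -33.2 dyaw 14.7 width px 35.0
weight 4
dropper 3
the job is handed in; nothing more can be done
None
```

The tube now lies along the yellow line with the line under its middle, and I have handed the job in at about 22 s. I rolled it there with four fingertip strokes along its top, about 138 mm in all, with the gripper open and at most 24 N of downward force in the readings.

- **Position:** the last picture puts the tube's axis about 0.5 mm from the line's centre. Two pictures about half a second apart gave the same tube position, with the arm clear of everything.
- **Angle:** the tube is about 0.7° off the line's direction. I tried turning the tool during two strokes to correct this and it had no real effect, so I left it.
- **Other objects:** the patches of the top view showing the weight and the dropper are unchanged from the start.
- **Figures that disagree:** the last printout's "off −33 mm" and "dyaw 14.7" are wrong. The tube covers most of the line by then, so that fit used only the line's far end. The numbers above use the line as measured at the start, and the line ends still showing agree to about 1–2 mm.

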